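Set the weld-current lever and store it with the probe

ROBOT

A 6-joint arm with a two-finger parallel gripper is mounted at the origin on the work surface. World frame = base frame: x ahead of the robot, y to its left, z up, the work surface at z = 0. Lengths are in m, angles in degrees, forces in N, time in s.
With the tool pointing down it reaches from about 0.275 to 1 m from the base axis. Payload 8.4 kg.
Tool frame: the origin (TCP) lies on the centre line of the jaws, within the pads' length; the fingertips stand 14 mm ahead of it and the grasp point (between the pads) lies 5 mm behind it; z points along the fingers, y is the line along which they close (so a half turn about z gives the same grasp; the last joint's range is limited). The gripper opens to 85 mm and grips with 20 to 120 N. Pads are 22 mm wide; open, the fingers measure 114 mm over their backs; the gripper's body (76 mm by 85 mm) begins 54 mm behind the grasp point. The pads swing forward as they close: fully open they stand 13 mm farther back than shut.
Start: joints at [-65.111, 20.225, 93.587, -0, 66.188, -0.138], TCP at [0.264, -0.566, 0.245] pointing down, gripper open.
Joint ranges: [-150.9, 150.9], [-52.94, 120.26], [3.33, 152.33], [-74.26, 254.26], [0, 154.13], [-172.89, 172.89]. Speed limits (degrees/s): [127.2, 127.2, 159.86, 180, 180, 180].

INTERFACE

Orientations are given as [roll, pitch, yaw] about the fixed x, y, z axes, in that order (R = Rz(yaw) Ry(pitch) Rx(roll)).
In Python, from bench import manip gives the robot as it stands.
- The arm moves only by the shell command python3 -m crank 'ROWS' [OPENING] [FORCE]. ROWS is JSON, a list of rows, each an object with "slide": the shift along the tool's x, y, z scaled (see below), a list of three; "dr": the turn, a rotation vector about the tool's x, y, z scaled (see below), a list of three. In form: [{"slide": [dx, dy, dz], "dr": [wx, wy, wz]}, ...]. A call has 1 to 20 rows; each row is the pose to reach, as a shift and turn from the pose commanded when the call began, along the tool's axes at that moment; what a row does not reach only later rows make up. The controller multiplies each number of a shift by 400 mm and each number of a turn by 90 degrees. A row lasts 1/8 s, in which the tool goes at most 62.5 mm and 10.7 degrees, less where a joint would pass 70% of its speed; a pose out of reach is approached as far as the arm can. A call with a number of a shift or a turn outside -1 to 1 is refused whole. A call with a gripper value outside its range is refused whole. OPENING is the closure, from 0 (fully open) to 1 (shut), set as the call begins (- or left out, the last holds). The fingers move at their own pace and stop on an object; FORCE is the grip in N (left out, the last holds). Time passes only in rows, so rows that repeat a pose let the fingers close. It gives the time, the measured TCP pose, the force, the opening and the grip force at its end, in the units of the state.
- manip.get_state(): the state, without advancing time (a new reading comes with each control period).
- manip.camera(name): name is "scene" or "top" or "wrist"; returns (picture, depth): 480x640x3 uint8, red, green, blue; 480x640 float32, m along the optical axis (not along the pixel's ray), 0 where there is no reading.
- manip.calibration(name): a dict with "fx", "fy", "cx", "cy" (pixels), "k1" (the pictures are not rectified: a ray, as slopes to the right and down, at radius r is drawn at 1 + k1 r^2 times it, then the intrinsics apply), "rvec" (rotation vector, rad) and "tvec" (3), from world to camera coordinates, as OpenCV has them. Camera axes: x right, y down, z forward; pixel columns grow to the right and rows downward; lengths in m; the calibration is good to about 2 mm. A picture is of the moment at which its call begins: read the wrist's pose just before it. calibration takes no time and is no camera call; for the wrist camera it gives the pose at the moment of the call.
- manip.job_done(): hands the job in; it is judged then, once.
The state is a dict: "time": time; "joint_positions": joint angles; "qvel": joint speeds; "effort": joint torques, N m; "tool_pos": TCP position; "orientation": TCP orientation; "ft_force": force on the tool from outside, world axes, zero at the start; "wrist_torque": the same for the moment, N m; "width": finger opening in m; "grip_force": force on a finger pad.
Only numpy, scipy, OpenCV 4.12 (cv2) and the standard library are available. Lean on these libraries where they do the work, as an engineer would, in place of code of your own. Each camera call takes 0.05 s, during which the arm holds its last target. There are 200 camera calls.

TASK

On the grey weld-current controller, swing the lever round until its pointer lines up with the small steel index block on the dial rim, and leave it there. Then pick up the probe and push its thin end into the square guard on the controller's front to press the recessed button all the way in, using only the probe on the button. Finally lay the probe flat inside the grey tray; do not disturb the battery pack, the bottle or the spanner.

Things in the scene. Friction and masses are not known exactly. Their poses are not given: they have to be found in the camera images.
- unit: Weld-current controller: fixed grey box, 190 (x) x 250 (y) x 85 mm high, stands on the bench. Origin: centre of its underside. Its front with the white plate, meter window and button is its +x face, which looks away from the robot. A lever and dial are on its top; two terminals 36 mm high stand on its top at (-75, +-105) mm.
- lever (a joint): Angle of the lever about the vertical hinge (rad); 0 = pointing along the controller's own +x, growing counter-clockwise seen from above, stops at +-1.25. Stiff (about 0.12 Nm), stays where it is left.
- lever_hinge (a point): On the lever's hinge axis at the controller's top surface (85 mm high), 45 mm behind the controller's centre (local x = -45 mm). Turns with the lever: its x axis points along the lever to its pointer nose, which ends 104 mm from the hinge. z up.
- lever_grip (a point): Point in the lever's upright round black grip: diameter 22 mm, standing 78 mm out from the hinge, from 14 to 66 mm above the controller's top; this point is 45 mm above that top. The flat steel arm under it is 14 mm wide, 7 to 15 mm above the top.
- index: Set-point index: small fixed steel block with a pointed nose, 24 x 12 x 12 mm, on the dial rim on the controller's top, just beyond the lever's pointer. Origin on the lever's hinge axis at the controller's top; its x axis points from the hinge to the block, so the lever is lined up when its x axis is parallel to this one.
- index_nose (a point): Tip of the index's nose, 105 mm from the hinge axis, 5 mm above the controller's top.
- button_mouth (a point): Centre of the outer mouth of the square guard round the button, 21 mm in front of the controller's front face, 45 mm above the bench, at local y = +60 mm. The opening is 18 x 18 mm; the outside of the guard is 34 x 34 mm. Its x axis points straight out of the opening (away from the controller).
- button (a joint): Travel of the recessed spring button (m): 0 out, 0.006 fully pressed, about 4.5 N when fully in. Round black cap of diameter 15 mm whose face at rest lies 14 mm inside the mouth; it moves along the controller's -x and springs back.
- probe: Probe (stylus), 140 mm long, 60 g, lying loose on the bench: black square handle 18 x 18 mm, 85 mm long, and a steel rod of diameter 8 mm, 55 mm long. Origin: centre of the underside; the rod points to its -x, the long axis is x; the handle runs from x = -15 to +70 mm; the axis is 9 mm above its underside.
- probe_tip (a point): Rounded free end of the probe's steel rod (local x = -70 mm), on its axis.
- probe_butt (a point): End of the probe's handle (local x = +70 mm), on its axis.
- tray: Open grey plastic tray, fixed, 200 (x) x 120 (y) x 25 mm high, walls and floor 5 mm. Origin: centre of its underside.
- spanner: Bystander: flat steel double-ended spanner, about 150 x 30 x 6 mm, lying near the probe. Origin: centre of its underside, long axis x.
- pack: Bystander: battery pack of purple cells in black holders, 146 (x) x 70 (y) x 48 mm, 0.85 kg, standing in front of the controller. Origin: centre of its underside.
- bottle: Bystander: white plastic bottle, diameter 56 mm, 150 mm tall, standing in front of the controller on the button side. Origin: centre of its underside.
Not all that is in view belongs to the job. Several things look just like the tray: the one meant starts farthest to the robot's left. Of the things that look like the probe, the larger one is meant.

How it is judged (in metres and radians):
On the way, in this order (a step that is already met when the one before it is completed fails the run):
1. the lever stands still, lined up with the index (within 0.06 rad) (angle between the x axis of lever_hinge and the x axis of index, either way round below 0.06 rad and velocity of joint lever between -0.05 and 0.05 rad/s), for 0.3 s.
2. the probe presses the button in by more than 4.5 mm while the lever is lined up (value of joint button above 0.0045 m and contact force between probe and button above 1 N and angle between the x axis of lever_hinge and the x axis of index, either way round below 0.06 rad), for 0.1 s.
At the end, for the whole second after the job is handed in: The lever is lined up with the index within 0.06 rad, the button has sprung back, and the probe lies at rest flat inside the tray (both ends within its walls and less than 22 mm above its underside level) (angle between the x axis of lever_hinge and the x axis of index, either way round below 0.06 rad and value of joint button below 0.0015 m and x of probe_tip in the frame of tray between -0.096 and 0.096 m and y of probe_tip in the frame of tray between -0.056 and 0.056 m and z of each of probe_tip, probe_butt in the frame of tray below 0.022 m and x of probe_butt in the frame of tray between -0.096 and 0.096 m and y of probe_butt in the frame of tray between -0.056 and 0.056 m and linear speed of probe below 0.02 m/s); the robot touches nothing.
It fails at once if the gripper or arm touches the button (contact force between any of the fingers, the arm and button above 0.5 N).
It fails at once if the battery pack is disturbed (shifted more than 15 mm or tipped) (distance of pack from where it was at the start of the episode above 0.015 m or angle between pack's own z axis and vertical above 0.2 rad).
It fails at once if the bottle is disturbed (shifted more than 15 mm or tipped) (distance of bottle from where it was at the start of the episode above 0.015 m or angle between bottle's own z axis and vertical above 0.2 rad).
It fails at once if the spanner is disturbed (shifted more than 15 mm or tipped) (distance of spanner from where it was at the start of the episode above 0.015 m or angle between spanner's own z axis and vertical above 0.2 rad).
It also fails if it takes over 64 s, if anything falls off the work surface, if the arm or the gripper's body presses on something with over 40 N, if the wrist force passes 120 N, or if a joint passes its speed limit or range.

## Working session

There is one attempt and no reset: what is moved stays moved. The work goes in short steps, Python scripts to look and compute and a shell command to move; the robot and the scene stay as the last step left them, time stands still between calls to the robot, and variables do not carry over. Pictures are saved under pics/ and viewed, at most 13 in all, crops included, and the job is handed in when it is done.

```bash
mkdir -p pics; ls; cat > h.py <<'E'
import numpy as np,cv2
from bench import manip
from scipy.spatial.transform import Rotation as R
def cal(n):
    c=manip.calibration(n);K=np.array([[c['fx'],0,c['cx']],[0,c['fy'],c['cy']],[0,0,1]])
    return K,c['k1'],cv2.Rodrigues(np.array(c['rvec'],float))[0],np.array(c['tvec'],float).ravel()
def ray(c,u,v):
    K,k,Rm,t=c
    p=cv2.undistortPoints(np.array([[[u,v]]],float),K,np.array([k,0,0,0,0.]))[0,0]
    return Rm.T@np.array([p[0],p[1],1.]),-Rm.T@t
def onz(c,u,v,z):
    d,o=ray(c,u,v);return o+d*(z-o[2])/d[2]
def atd(c,u,v,D):
    d,o=ray(c,u,v);return o+d*D[int(v),int(u)]
def proj(c,P):
    K,k,Rm,t=c
    return cv2.projectPoints(np.array(P,float).reshape(-1,1,3),cv2.Rodrigues(Rm)[0],t,K,np.array([k,0,0,0,0.]))[0][:,0]
def snap(n):
    c=cal(n);im,D=manip.camera(n);cv2.imwrite(f'pics/{n}.png',im[:,:,::-1]);np.save(f'pics/{n}.npy',D);return c,im,D
E
python3 -c "
from h import *
for n in('scene','top'):
    c,im,D=snap(n);print(c)
print(manip.get_state())"
```

```text
pics
(array([[479.50486431,   0.        , 327.20179996],
       [  0.        , 479.50486431, 245.76367614],
       [  0.        ,   0.        ,   1.        ]]), -0.07054967950846147, array([[ 0.26097114,  0.96524725,  0.0138494 ],
       [ 0.74419085, -0.1920253 , -0.63977048],
       [-0.61487726,  0.17726823, -0.76844123]]), array([-0.07877251, -0.37850677,  1.66799568]))
(array([[481.90015051,   0.        , 322.74720686],
       [  0.        , 481.90015051, 243.83892148],
       [  0.        ,   0.        ,   1.        ]]), -0.005052973142851177, array([[ 0.02366749, -0.99969522, -0.00702327],
       [-0.99425452, -0.02280393, -0.10458455],
       [ 0.10439252,  0.00945818, -0.9944912 ]]), array([-0.06603958,  0.55047845,  1.19767717]))
{'time': 0.1, 'joint_positions': array([-6.51102107e+01,  2.02594610e+01,  9.36248256e+01, -2.06732858e-03,
        6.61879377e+01, -1.37715021e-01]), 'qvel': array([-0.04672009,  0.05727841, -0.02490716, -0.00213086, -0.02426383,
       -0.05127519]), 'effort': array([-1.57576178e-03, -6.06361628e+01, -3.42817533e+01, -7.81941048e-05,
        3.97962547e-03, -2.95254415e-05]), 'tool_pos': array([ 0.26422349, -0.56594827,  0.24462639]), 'orientation': array([-1.79927771e+02,  1.71669080e-03,  2.50283413e+01]), 'ft_force': array([ 0.11240745, -0.46569114, -1.27934352]), 'wrist_torque': array([ 0.00757597,  0.02048793, -0.00597533]), 'grip_force': 0.0, 'width': 0.08542286390764514}
```

View pics/top.png

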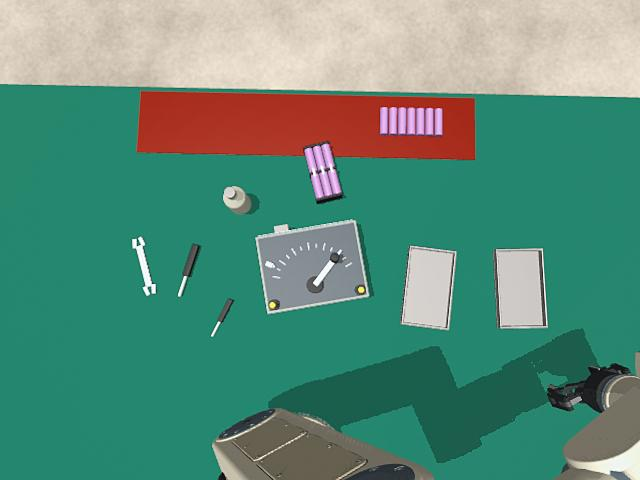

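View pics/scene.png

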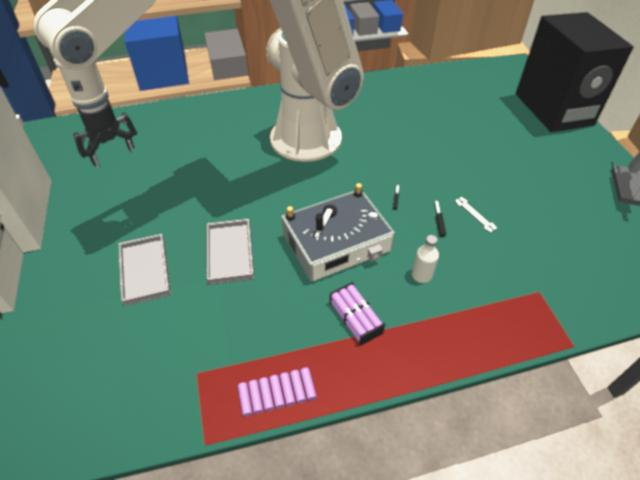

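The top view shows the controller at (313,267), with its front facing up in the image and the guard at (281,229). The lever grip is at (335,257) and the index at about (268,265). The larger probe is at (190,270), the spanner at (145,265), the bottle at (236,200) and the pack at (322,172). The target tray is the one at (428,287). Next I'll enlarge the view.

```bash
python3 -c "
from h import *
im=cv2.imread('pics/top.png')
cv2.imwrite('pics/c1.png',cv2.resize(im[190:340,125:325],None,fx=4,fy=4,interpolation=cv2.INTER_CUBIC))
cv2.imwrite('pics/c2.png',cv2.resize(im[210:340,250:465],None,fx=3.7,fy=3.7,interpolation=cv2.INTER_CUBIC))
"
```

```text
(no output)
```

View pics/c1.png

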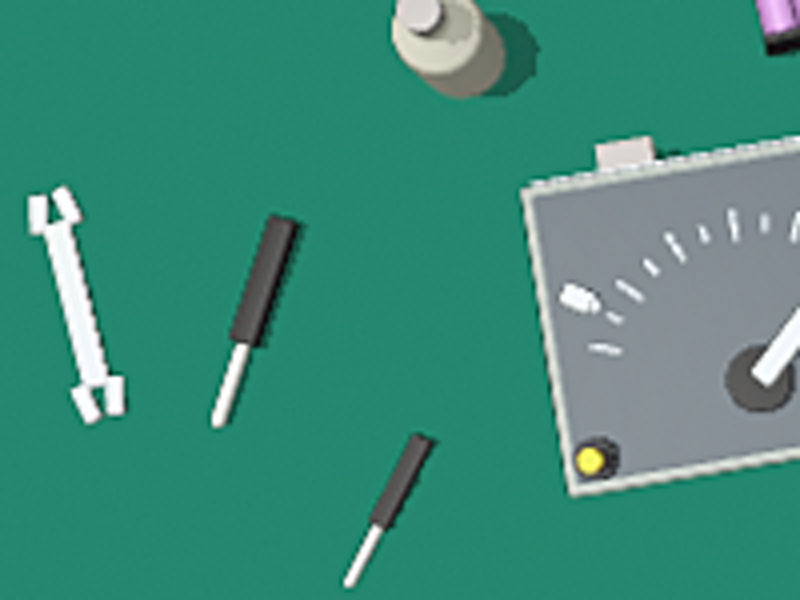

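View pics/c2.png

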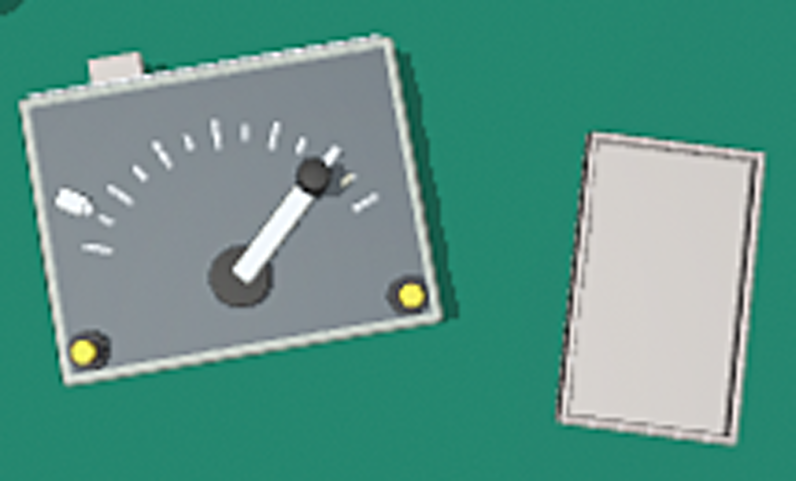

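The crops show the unit's top corners at c2 (21,100), (388,38), (440,318) and (66,382), the hinge at (241,277), the index block at (73,202) and the lever grip at (314,174). In c1 the probe butt is at (286,218) and its tip at (218,424).

```bash
cat > m.py <<'E'
from h import *
c=cal('top');D=np.load('pics/top.npy')
c2=lambda x,y:(250+(x+.5)/3.7-.5,210+(y+.5)/3.7-.5)
c1=lambda x,y:(125+(x+.5)/4-.5,190+(y+.5)/4-.5)
def fit(P,L):  # L local -> world
    P=np.array(P)[:,:2];L=np.array(L,float);a=L-L.mean(0);b=P-P.mean(0)
    th=np.arctan2((a[:,0]*b[:,1]-a[:,1]*b[:,0]).sum(),(a*b).sum());Rm=np.array([[np.cos(th),-np.sin(th)],[np.sin(th),np.cos(th)]])
    t=P.mean(0)-Rm@L.mean(0);return t,th,np.linalg.norm(P-(L@Rm.T+t),axis=1)
U=fit([onz(c,*c2(*p),.085) for p in [(21,100),(388,38),(440,318),(66,382)]],[(.095,.125),(.095,-.125),(-.095,-.125),(-.095,.125)])
print('unit',U[0],np.degrees(U[1]),U[2])
ur=np.array([np.cos(U[1]),np.sin(U[1])]);ul=np.array([-ur[1],ur[0]])
H=U[0]-.045*ur;print('hinge',H, 'img',onz(c,*c2(241,277),.087))
I=onz(c,*c2(73,202),.093);g=onz(c,*c2(314,174),.151)
a=lambda v:np.degrees(np.arctan2(v[1],v[0]))
print('index',I,a(I[:2]-H),np.linalg.norm(I[:2]-H),'grip',g,a(g[:2]-H),np.linalg.norm(g[:2]-H))
print('mouth',U[0]+.116*ur+.06*ul)
b=onz(c,*c1(286,218),.012);t=onz(c,*c1(218,424),.010);print('probe',b,t,np.linalg.norm(b-t),a((b-t)[:2]),'hcen',t+(b-t)*.0975/.14)
T=fit([onz(c,*c2(*p),.025) for p in [(590,132),(764,153),(735,442),(558,420)]],[(.1,.06),(.1,-.06),(-.1,-.06),(-.1,.06)])
print('tray',T[0],np.degrees(T[1]),T[2])
print('bottle',onz(c,*c1(419,12),.15),'pack',onz(c,322,172,.048))
for p in [(60,120),(100,490)]:print('cor',onz(c,*c1(*p),.006))
E
python3 m.py
```

```text
unit [ 0.49166666 -0.02773574] 11.09752318045974 [0.00268494 0.00346677 0.00246378 0.00317469]
hinge [ 0.44750811 -0.03639732] img [ 0.44712229 -0.03691895  0.087     ]
index [0.49294034 0.07320946 0.093     ] 67.48589677457579 0.11864962358478759 grip [ 0.51021388 -0.08187695  0.151     ] -35.95286301709148 0.07746232037302671
mouth [0.5939488  0.05346995]
probe [0.54536485 0.27418331 0.012     ] [0.41205124 0.31160599 0.01      ] 0.13848094764543953 -15.680045920307572 hcen [0.50489465 0.28554377 0.01139286]
tray [ 0.4492825  -0.32276552] -5.890332652554765 [0.00138963 0.00086177 0.00134372 0.00091968]
bottle [0.65365691 0.16516172 0.15      ] pack [ 0.73354406 -0.04712862  0.048     ]
cor [0.60690856 0.42722984 0.006     ]
cor [0.36819287 0.38632685 0.006     ]
```

```bash
cat > g.py <<'E'
# usage: g.py x y z yaw [x y z yaw ...]  (tool down)
import sys;from h import *
s=manip.get_state();p=s['tool_pos'];R0=R.from_euler('xyz',s['orientation'],degrees=True)
print(s['time'],p.round(4),s['orientation'].round(2))
v=np.array(sys.argv[1:],float).reshape(-1,4)
for x,y,z,w in v:
    r=R.from_euler('xyz',[180,0,w],degrees=True)
    print('slide',(R0.inv().apply(np.array([x,y,z])-p)/.4).round(4).tolist(),'dr',((R0.inv()*r).as_rotvec(degrees=True)/90).round(4).tolist())
E
python3 g.py .5103 -.0819 .25 -36 .5103 -.0819 .132 -36
```

```text
0.1 [ 0.2642 -0.5659  0.2446] [-179.93    0.     25.03]
slide [1.0694, -0.8362, -0.0124] dr [-0.0007, 0.0004, 0.6781]
slide [1.0694, -0.8359, 0.2826] dr [-0.0007, 0.0004, 0.6781]
```

Slide x is over 1, so I'll split this into two calls. The first goes most of the way.

```bash
r='x'; python3 -m crank '[{"slide":[0.95,-0.74,-0.03],"dr":[0,0,0.678]},{"slide":[0.95,-0.74,-0.03],"dr":[0,0,0.678]},{"slide":[0.95,-0.74,-0.03],"dr":[0,0,0.678]},{"slide":[0.95,-0.74,-0.03],"dr":[0,0,0.678]},{"slide":[0.95,-0.74,-0.03],"dr":[0,0,0.678]},{"slide":[0.95,-0.74,-0.03],"dr":[0,0,0.678]},{"slide":[0.95,-0.74,-0.03],"dr":[0,0,0.678]},{"slide":[0.95,-0.74,-0.03],"dr":[0,0,0.678]},{"slide":[0.95,-0.74,-0.03],"dr":[0,0,0.678]},{"slide":[0.95,-0.74,-0.03],"dr":[0,0,0.678]},{"slide":[0.95,-0.74,-0.03],"dr":[0,0,0.678]}]' 0 20
python3 - <<'E'
from h import *
c,im,D=snap('wrist')
cv2.imwrite('pics/w1.png',im[:,:,::-1])
E
python3 g.py .5103 -.0819 .25 -36 .5103 -.0819 .132 -36
```

```text
time: 1.48
tool_pos: [0.4829, -0.1384, 0.2571]
orientation: [180.0, 0.0, -36.1]
ft_force: [0.6, -0.3, 0.4]
width: 0.0852
grip_force: 0.0
1.525 [ 0.4829 -0.1386  0.2571] [ 1.7998e+02  1.0000e-02 -3.6100e+01]
slide [-0.0282, -0.1549, 0.0178] dr [0.0002, 0.0002, -0.0011]
slide [-0.0281, -0.155, 0.3128] dr [0.0002, 0.0002, -0.0011]
```

View pics/w1.png

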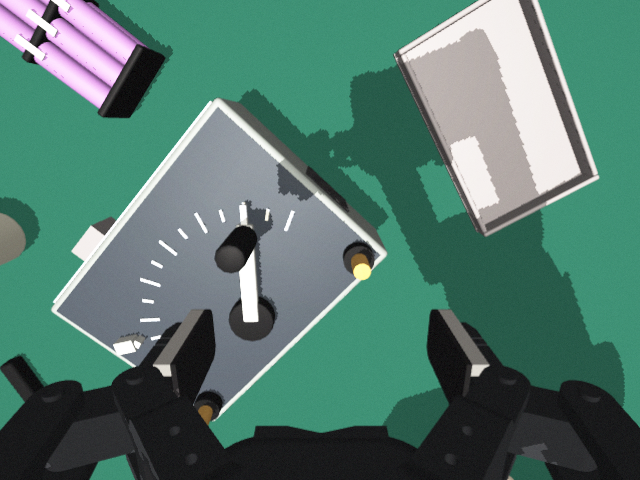

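The wrist view shows the grip top at (230,259), the hinge at (251,318), the index block at (127,346), the guard at (96,240) and unit corners at (217,101), (54,310) and (384,253).

```bash
python3 - <<'E'
from h import *
c=cal('wrist')
a=lambda v:np.degrees(np.arctan2(v[1],v[0]))
F=[onz(c,*p,.085) for p in [(54,310),(217,101),(384,253)]]
print(F, np.linalg.norm(F[0]-F[1]),np.linalg.norm(F[1]-F[2]),a(F[0]-F[1])-90,a(F[1]-F[2]))
H=onz(c,251,318,.087);g=onz(c,230,260,.151);I=onz(c,127,346,.097);N=onz(c,141,342,.090)
for q in(g,I,N):print(q,a(q-H),np.linalg.norm((q-H)[:2]))
print(H)
E
```

```text
[array([0.55715188, 0.10568637, 0.085     ]), array([ 0.60463623, -0.13080402,  0.085     ]), array([ 0.42684332, -0.16637999,  0.085     ])] 0.24121042243814078 0.1813173150968588 11.353319696585345 11.31531957161909
[ 0.51024728 -0.08360593  0.151     ] -37.4769720292026 0.08071708686898464
[0.49338621 0.06881849 0.097     ] 65.44788895560781 0.11358242018957135
[0.48756048 0.06155442 0.09      ] 66.69746437536377 0.10457930158610179
[ 0.44619036 -0.03449423  0.087     ]
```

```bash
python3 -m crank '[{"slide":[-0.028,-0.153,0.02],"dr":[0,0,0]},{"slide":[-0.028,-0.153,0.02],"dr":[0,0,0]},{"slide":[-0.028,-0.153,0.15],"dr":[0,0,0]},{"slide":[-0.028,-0.153,0.25],"dr":[0,0,0]},{"slide":[-0.028,-0.153,0.31],"dr":[0,0,0]},{"slide":[-0.028,-0.153,0.31],"dr":[0,0,0]}]' 0 20
python3 -m crank '[{"slide":[0,0,0],"dr":[0,0,0]},{"slide":[0,0,0],"dr":[0,0,0]},{"slide":[0,0,0],"dr":[0,0,0]},{"slide":[0,0,0],"dr":[0,0,0]},{"slide":[0,0,0],"dr":[0,0,0]},{"slide":[0,0,0],"dr":[0,0,0]}]' 0.85 20
python3 - <<'E'
import numpy as np
H=np.array([.4472,-.0360]);r=.078
a=[]
for t in [-20,-5,10,25,40,55,67]:
    a+=[H[0]+r*np.cos(np.radians(t)),H[1]+r*np.sin(np.radians(t)),.132,t]
import subprocess;print(subprocess.run(['python3','g.py',*map(str,a)],capture_output=True,text=True).stdout)
E
```

```text
time: 2.28
tool_pos: [0.5087, -0.0824, 0.1318]
orientation: [179.9, 0.2, -36.1]
ft_force: [-0.1, 0.1, 0.2]
width: 0.0854
grip_force: 0.0
time: 3.02
tool_pos: [0.5108, -0.0813, 0.134]
orientation: [-180.0, -0.1, -36.0]
ft_force: [-0.9, -1.2, 6.2]
width: 0.0214
grip_force: 22.1
3.025 [ 0.5108 -0.0813  0.134 ] [-1.7998e+02 -5.0000e-02 -3.5980e+01]
slide [-0.0078, -0.052, 0.0049] dr [-0.0001, -0.0006, -0.1776]
slide [-0.0281, -0.0987, 0.0049] dr [-0.0, -0.0006, -0.3442]
slide [-0.0598, -0.1385, 0.0049] dr [0.0, -0.0006, -0.5109]
slide [-0.1007, -0.1688, 0.0049] dr [0.0001, -0.0006, -0.6776]
slide [-0.148, -0.1875, 0.0049] dr [0.0002, -0.0006, -0.8442]
slide [-0.1986, -0.1933, 0.0048] dr [0.0003, -0.0006, -1.0109]
slide [-0.2391, -0.1883, 0.0048] dr [0.0004, -0.0006, -1.1442]
```

```bash
python3 -m crank '[{"slide":[-0.002,-0.026,0],"dr":[0,0,-0.09]},{"slide":[-0.008,-0.052,0],"dr":[0,0,-0.178]},{"slide":[-0.016,-0.076,0],"dr":[0,0,-0.26]},{"slide":[-0.028,-0.099,0],"dr":[0,0,-0.344]},{"slide":[-0.042,-0.12,0],"dr":[0,0,-0.428]},{"slide":[-0.06,-0.138,0],"dr":[0,0,-0.511]},{"slide":[-0.079,-0.155,0],"dr":[0,0,-0.594]},{"slide":[-0.101,-0.169,0],"dr":[0,0,-0.678]},{"slide":[-0.124,-0.18,0],"dr":[0,0,-0.761]},{"slide":[-0.148,-0.188,0],"dr":[0,0,-0.844]},{"slide":[-0.148,-0.188,0],"dr":[0,0,-0.844]}]'
python3 - <<'E'
import numpy as np
H=np.array([.4472,-.0360]);r=.078
a=[]
for t in [47.5,55,61,66.7]:
    a+=[H[0]+r*np.cos(np.radians(t)),H[1]+r*np.sin(np.radians(t)),.134,t]
import subprocess;print(subprocess.run(['python3','g.py',*map(str,a)],capture_output=True,text=True).stdout)
E
```

```text
time: 4.4
tool_pos: [0.5059, 0.0143, 0.1339]
orientation: [180.0, 0.1, 40.2]
ft_force: [-4.9, -4.5, 9.1]
width: 0.0215
grip_force: 22.3
4.4 [0.5059 0.0143 0.1339] [1.7999e+02 8.0000e-02 4.0160e+01]
slide [0.0002, -0.0236, -0.0002] dr [0.0001, 0.0009, -0.0816]
slide [-0.0047, -0.0486, -0.0002] dr [0.0, 0.0009, -0.1649]
slide [-0.011, -0.068, -0.0002] dr [-0.0, 0.0009, -0.2316]
slide [-0.0188, -0.0858, -0.0002] dr [-0.0, 0.0009, -0.2949]
```

```bash
python3 -m crank '[{"slide":[0,-0.024,0],"dr":[0,0,-0.082]},{"slide":[-0.005,-0.0486,0],"dr":[0,0,-0.165]},{"slide":[-0.011,-0.068,0],"dr":[0,0,-0.232]},{"slide":[-0.019,-0.086,0],"dr":[0,0,-0.295]},{"slide":[-0.019,-0.086,0],"dr":[0,0,-0.295]},{"slide":[-0.019,-0.086,0],"dr":[0,0,-0.295]}]'
python3 -m crank '[{"slide":[0,0,0],"dr":[0,0,0]},{"slide":[0,0,0],"dr":[0,0,0]},{"slide":[0,0,0],"dr":[0,0,0]},{"slide":[0,0,0],"dr":[0,0,0]},{"slide":[0,0,-0.15],"dr":[0,0,0]},{"slide":[0,0,-0.3],"dr":[0,0,0]},{"slide":[-0.12,0,-0.3],"dr":[0,0,0]},{"slide":[-0.12,0,-0.3],"dr":[0,0,0]},{"slide":[-0.12,0,-0.3],"dr":[0,0,0]}]' 0
python3 - <<'E'
from h import *
c,im,D=snap('wrist');np.save('pics/wc.npy',np.array(c,dtype=object),allow_pickle=True)
H=np.array([.4472,-.036,.09]);uv=proj(c,[H,[.4932,.0715,.09]]);print(uv)
cv2.imwrite('pics/w2.png',im[:,:,::-1])
E
```

```text
time: 5.15
tool_pos: [0.4778, 0.0346, 0.1338]
orientation: [-180.0, 0.2, 66.6]
ft_force: [-6.0, -9.5, 12.0]
width: 0.0214
grip_force: 22.6
time: 6.28
tool_pos: [0.4597, -0.008, 0.2532]
orientation: [-180.0, -0.0, 66.5]
ft_force: [0.7, 0.6, -0.2]
width: 0.0852
grip_force: 0.0
[[320.43086534 257.65925057]
 [319.41551324 110.00959204]]
```

View pics/w2.png

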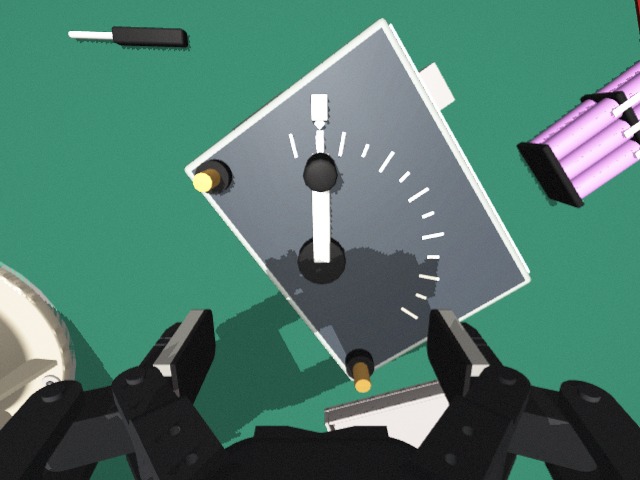

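The lever pointer at (320,140) is in line with the index nose at (319,124) and the hinge at (321,260), so step 1 is done. The guard's outer top edge runs from (437,65) to (455,98). Next I'll refine the mouth position and go to the large probe.

```bash
python3 - <<'E'
from h import *
c=cal('wrist');a=lambda v:np.degrees(np.arctan2(v[1],v[0]))
F=[onz(c,*p,.085) for p in [(384,22),(528,279),(187,169)]]
print(F,a(F[0]-F[1])-90,a(F[0]-F[2]),np.linalg.norm(F[0]-F[1]),np.linalg.norm(F[0]-F[2]))
M=[onz(c,*p,.062) for p in[(436,65),(455,98)]];print(M,(M[0]+M[1])/2)
E
python3 g.py .457 .299 .22 -15.7
```

```text
[array([0.55846298, 0.10744022, 0.085     ]), array([ 0.60416574, -0.12736944,  0.085     ]), array([0.37942029, 0.07332483, 0.085     ])] 11.014198491593362 10.788008352301668 0.23921604989625464 0.18226393689666373
[array([0.59076826, 0.0666231 , 0.062     ]), array([0.59728631, 0.03737993, 0.062     ])] [0.59402728 0.05200152 0.062     ]
6.325 [ 0.4598 -0.0078  0.253 ] [-1.7998e+02 -1.0000e-02  6.6510e+01]
slide [0.7006, -0.3121, 0.0828] dr [-0.0003, 0.0001, 0.9134]
```

```bash
python3 -m crank '[{"slide":[0.7,-0.312,0.03],"dr":[0,0,0.913]},{"slide":[0.7,-0.312,0.03],"dr":[0,0,0.913]},{"slide":[0.7,-0.312,0.03],"dr":[0,0,0.913]},{"slide":[0.7,-0.312,0.03],"dr":[0,0,0.913]},{"slide":[0.7,-0.312,0.03],"dr":[0,0,0.913]},{"slide":[0.7,-0.312,0.083],"dr":[0,0,0.913]},{"slide":[0.7,-0.312,0.083],"dr":[0,0,0.913]},{"slide":[0.7,-0.312,0.083],"dr":[0,0,0.913]},{"slide":[0.7,-0.312,0.083],"dr":[0,0,0.913]},{"slide":[0.7,-0.312,0.083],"dr":[0,0,0.913]},{"slide":[0.7,-0.312,0.083],"dr":[0,0,0.913]}]'
python3 - <<'E'
from h import *
c,im,D=snap('wrist')
cv2.imwrite('pics/w3.png',im[:,:,::-1])
E
```

```text
time: 7.7
tool_pos: [0.4566, 0.2988, 0.2197]
orientation: [180.0, 0.0, -15.6]
ft_force: [0.1, -0.1, 0.1]
width: 0.0854
grip_force: 0.0
```

View pics/w3.png

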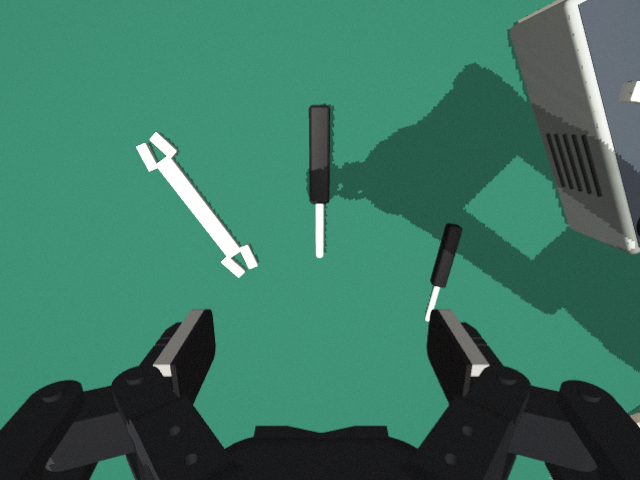

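The probe's butt is at (319,106), the handle/rod junction at (319,203) and the tip at (320,257). It lines up with the tool axis, and the spanner is clear of the fingers.

```bash
python3 - <<'E'
from h import *
c=cal('wrist')
b=onz(c,319,105.5,.013);j=onz(c,319,203,.014);t=onz(c,320,257.5,.009);d=b-t
print(b,j,t,np.linalg.norm(d),np.degrees(np.arctan2(d[1],d[0])),'hc',t+d*.7)
E
python3 g.py .505 .2855 .1 -15.7 .505 .2855 .02 -15.7
```

```text
[0.5451345  0.27463204 0.013     ] [0.46405548 0.29733921 0.014     ] [0.41058519 0.31132664 0.009     ] 0.13952063873269893 -15.254852551778077 hc [0.5047697  0.28564042 0.0118    ]
7.75 [0.4566 0.2987 0.2198] [ 1.7999e+02  2.0000e-02 -1.5580e+01]
slide [0.1254, -0.0008, 0.2995] dr [0.0001, 0.0002, 0.0013]
slide [0.1255, -0.0008, 0.4995] dr [0.0001, 0.0002, 0.0013]
```

```bash
python3 -m crank '[{"slide":[0.125,0,0.1],"dr":[0,0,0]},{"slide":[0.125,0,0.2],"dr":[0,0,0]},{"slide":[0.125,0,0.3],"dr":[0,0,0]},{"slide":[0.125,0,0.4],"dr":[0,0,0]},{"slide":[0.125,0,0.46],"dr":[0,0,0]},{"slide":[0.125,0,0.5],"dr":[0,0,0]},{"slide":[0.125,0,0.5],"dr":[0,0,0]}]' 0
python3 -m crank '[{"slide":[0,0,0],"dr":[0,0,0]},{"slide":[0,0,0],"dr":[0,0,0]},{"slide":[0,0,0],"dr":[0,0,0]},{"slide":[0,0,0],"dr":[0,0,0]},{"slide":[0,0,0],"dr":[0,0,0]},{"slide":[0,0,0],"dr":[0,0,0]},{"slide":[0,0,0],"dr":[0,0,0]}]' 0.95 40
python3 g.py .7107 .0764 .25 11.1
```

```text
time: 8.62
tool_pos: [0.5044, 0.2847, 0.0193]
orientation: [179.9, 0.1, -15.6]
ft_force: [0.4, -0.7, -0.0]
width: 0.0854
grip_force: 0.0
time: 9.5
tool_pos: [0.5053, 0.2851, 0.0208]
orientation: [-180.0, -0.0, -15.7]
ft_force: [-1.4, -0.6, 6.0]
width: 0.0167
grip_force: 40.0
9.5 [0.5053 0.2851 0.0208] [-1.7996e+02 -4.0000e-02 -1.5650e+01]
slide [0.6356, 0.3635, -0.5729] dr [-0.0004, -0.0005, -0.2973]
```

```bash
python3 -m crank '[{"slide":[0,0,-0.1],"dr":[0,0,0]},{"slide":[0,0,-0.25],"dr":[0,0,0]},{"slide":[0,0,-0.4],"dr":[0,0,0]},{"slide":[0,0,-0.573],"dr":[0,0,0]},{"slide":[0.1,0.06,-0.573],"dr":[0,0,-0.05]},{"slide":[0.2,0.115,-0.573],"dr":[0,0,-0.1]},{"slide":[0.3,0.17,-0.573],"dr":[0,0,-0.15]},{"slide":[0.4,0.23,-0.573],"dr":[0,0,-0.2]},{"slide":[0.5,0.285,-0.573],"dr":[0,0,-0.25]},{"slide":[0.6,0.34,-0.573],"dr":[0,0,-0.297]},{"slide":[0.636,0.364,-0.573],"dr":[0,0,-0.297]},{"slide":[0.636,0.364,-0.573],"dr":[0,0,-0.297]},{"slide":[0.636,0.364,-0.573],"dr":[0,0,-0.297]}]'
python3 - <<'E'
from h import *
for n in('wrist','scene'):
    c,im,D=snap(n)
    # expected mouth and tip
    s=manip.get_state();p=s['tool_pos'];r=R.from_euler('xyz',s['orientation'],degrees=True)
    print(n,proj(c,[p+r.apply([-.0975,0,.011]),p+r.apply([.0425,0,.011]),[.594,.0525,.045]]).round(1))
a=cv2.imread('pics/wrist.png');b=cv2.imread('pics/scene.png')[150:330,300:480]
b=cv2.resize(b,(480,480));cv2.imwrite('pics/w4.png',cv2.resize(np.hstack([a,b]),(800,342)))
E
```

```text
time: 11.12
tool_pos: [0.7096, 0.0771, 0.2492]
orientation: [-180.0, 0.0, 11.1]
ft_force: [-0.4, 0.2, -0.8]
width: 0.0168
grip_force: 39.3
wrist [[318.9 488.6]
 [318.2 218.3]
 [322.1 324.2]]
scene [[387.7 209.2]
 [420.8 251.2]
 [375.  255. ]]
```

View pics/w4.png

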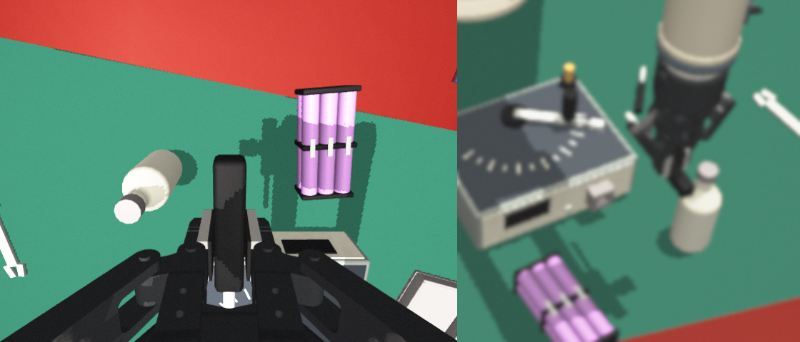

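```bash
python3 -m crank '[{"slide":[0,0,0.1],"dr":[0,0,0]},{"slide":[0,0,0.2],"dr":[0,0,0]},{"slide":[0,0,0.3],"dr":[0,0,0]},{"slide":[0,0,0.4],"dr":[0,0,0]},{"slide":[0,0,0.482],"dr":[0,0,0]},{"slide":[0,0,0.482],"dr":[0,0,0]},{"slide":[0,0,0.482],"dr":[0,0,0]}]'
python3 - <<'E'
from h import *
s=manip.get_state();p=s['tool_pos'];r=R.from_euler('xyz',s['orientation'],degrees=True)
P=[p+r.apply([-.0975,0,.011]),p+r.apply([-.0425,0,.011]),[.594,.0525,.045]]
o=[]
for n,(x,y) in(('top',(250,195)),('scene',(340,215))):
    c,im,D=snap(n);q=proj(c,P);print(n,((q-[x,y]+.5)*6.66).round(0)+[(400 if n=='scene' else 0),0])
    o.append(cv2.resize(cv2.imread(f'pics/{n}.png')[y:y+60,x:x+60],(400,400),interpolation=cv2.INTER_CUBIC))
cv2.imwrite('pics/w5.png',np.hstack(o))
E
```

```text
time: 12.1
tool_pos: [0.7113, 0.0767, 0.058]
orientation: [180.0, -0.1, 11.1]
ft_force: [-0.1, -0.3, -0.3]
width: 0.0169
grip_force: 39.3
top [[198. 150.]
 [175.   9.]
 [211. 207.]]
scene [[668. 305.]
 [739. 406.]
 [637. 270.]]
```

View pics/w5.png

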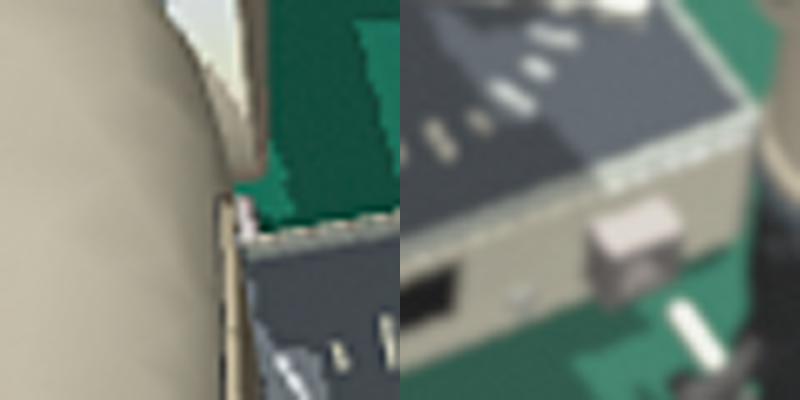

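```bash
python3 -m crank '[{"slide":[0,0.002,0.004],"dr":[0,0,0]},{"slide":[-0.01,0.002,0.004],"dr":[0,0,0]},{"slide":[-0.025,0.002,0.004],"dr":[0,0,0]},{"slide":[-0.04,0.002,0.004],"dr":[0,0,0]},{"slide":[-0.055,0.002,0.004],"dr":[0,0,0]},{"slide":[-0.07,0.002,0.004],"dr":[0,0,0]},{"slide":[-0.07,0.002,0.004],"dr":[0,0,0]}]'
python3 -m crank '[{"slide":[-0.007,0,0],"dr":[0,0,0]},{"slide":[-0.014,0,0],"dr":[0,0,0]},{"slide":[-0.014,0,0],"dr":[0,0,0]}]'
```

```text
time: 13.08
tool_pos: [0.6827, 0.0698, 0.0549]
orientation: [-180.0, 0.0, 11.1]
ft_force: [1.0, 0.4, 0.2]
width: 0.0166
grip_force: 39.3
time: 13.45
tool_pos: [0.6776, 0.0688, 0.0548]
orientation: [-180.0, 0.0, 11.1]
ft_force: [0.1, 0.6, -0.6]
width: 0.0164
grip_force: 39.3
```

```bash
python3 -m crank '[{"slide":[-0.005,0,0],"dr":[0,0,0]},{"slide":[-0.01,0,0],"dr":[0,0,0]},{"slide":[-0.01,0,0],"dr":[0,0,0]}]'
python3 -m crank '[{"slide":[-0.003,0,0],"dr":[0,0,0]},{"slide":[-0.006,0,0],"dr":[0,0,0]},{"slide":[-0.006,0,0],"dr":[0,0,0]}]'
```

```text
time: 13.82
tool_pos: [0.6743, 0.0681, 0.0551]
orientation: [180.0, -0.1, 11.1]
ft_force: [2.1, 0.4, -0.7]
width: 0.0166
grip_force: 39.2
time: 14.2
tool_pos: [0.6718, 0.0676, 0.0551]
orientation: [180.0, -0.0, 11.1]
ft_force: [3.8, 1.1, -0.7]
width: 0.0168
grip_force: 39.2
```

```bash
python3 -m crank '[{"slide":[-0.004,0,0],"dr":[0,0,0]},{"slide":[-0.006,0,0],"dr":[0,0,0]},{"slide":[-0.006,0,0],"dr":[0,0,0]}]'
python3 -m crank '[{"slide":[-0.004,0,0],"dr":[0,0,0]},{"slide":[-0.006,0,0],"dr":[0,0,0]},{"slide":[-0.006,0,0],"dr":[0,0,0]}]'
```

```text
time: 14.58
tool_pos: [0.6703, 0.0673, 0.0554]
orientation: [180.0, -0.2, 11.1]
ft_force: [6.8, 0.3, -1.2]
width: 0.0167
grip_force: 39.2
time: 14.95
tool_pos: [0.67, 0.0672, 0.0562]
orientation: [180.0, -0.4, 11.1]
ft_force: [11.3, 1.9, -1.6]
width: 0.0171
grip_force: 39.2
```

The button has bottomed out: force reached 11 N with the tip hardly moving. Now I'll retreat straight out and carry the probe to the tray.

```bash
python3 -m crank '[{"slide":[0.03,0,0],"dr":[0,0,0]},{"slide":[0.07,0,0],"dr":[0,0,0]},{"slide":[0.11,0,0],"dr":[0,0,0]},{"slide":[0.15,0,0],"dr":[0,0,0]},{"slide":[0.15,0,0],"dr":[0,0,0]},{"slide":[0.15,0,-0.13],"dr":[0,0,0]},{"slide":[0.15,0,-0.26],"dr":[0,0,0]},{"slide":[0.15,0,-0.39],"dr":[0,0,0]},{"slide":[0.15,0,-0.49],"dr":[0,0,0]},{"slide":[0.15,0,-0.49],"dr":[0,0,0]}]'
python3 g.py .4766 -.3256 .25 -5.9  .4766 -.3256 .026 -5.9
```

```text
time: 16.2
tool_pos: [0.7263, 0.0781, 0.2548]
orientation: [180.0, -0.3, 11.1]
ft_force: [-0.2, 0.4, -0.5]
width: 0.0168
grip_force: 39.3
16.2 [0.7263 0.0781 0.2548] [179.97  -0.26  11.07]
slide [-0.8065, 0.8706, 0.0086] dr [-0.0001, -0.003, 0.1886]
slide [-0.809, 0.8704, 0.5686] dr [-0.0001, -0.003, 0.1886]
```

```bash
python3 -m crank '[{"slide":[-0.08,0.087,0],"dr":[0,0,0.02]},{"slide":[-0.17,0.18,0],"dr":[0,0,0.06]},{"slide":[-0.26,0.28,0],"dr":[0,0,0.1]},{"slide":[-0.35,0.38,0],"dr":[0,0,0.15]},{"slide":[-0.44,0.48,0],"dr":[0,0,0.189]},{"slide":[-0.53,0.58,0],"dr":[0,0,0.189]},{"slide":[-0.62,0.67,0],"dr":[0,0,0.189]},{"slide":[-0.71,0.77,0],"dr":[0,0,0.189]},{"slide":[-0.78,0.84,0],"dr":[0,-0.003,0.189]},{"slide":[-0.807,0.87,0],"dr":[0,-0.003,0.189]},{"slide":[-0.807,0.87,0],"dr":[0,-0.003,0.189]},{"slide":[-0.807,0.87,0],"dr":[0,-0.003,0.189]},{"slide":[-0.807,0.87,0.1],"dr":[0,-0.003,0.189]},{"slide":[-0.807,0.87,0.2],"dr":[0,-0.003,0.189]},{"slide":[-0.807,0.87,0.3],"dr":[0,-0.003,0.189]},{"slide":[-0.807,0.87,0.36],"dr":[0,-0.003,0.189]},{"slide":[-0.807,0.87,0.36],"dr":[0,-0.003,0.189]},{"slide":[-0.807,0.87,0.36],"dr":[0,-0.003,0.189]}]'
python3 g.py .4766 -.3256 .026 -5.9
python3 - <<'E'
from h import *
o=[]
for n,(x,y) in(('top',(370,220)),('scene',(160,180))):
    c,im,D=snap(n)
    o.append(cv2.resize(cv2.imread(f'pics/{n}.png')[y:y+120,x:x+120],(400,400),interpolation=cv2.INTER_CUBIC))
cv2.imwrite('pics/w6.png',np.hstack(o))
E
```

```text
time: 18.45
tool_pos: [0.4767, -0.3251, 0.1078]
orientation: [179.9, 0.2, -5.9]
ft_force: [-0.5, -0.3, -1.2]
width: 0.017
grip_force: 39.3
18.45 [ 0.4767 -0.3251  0.1078] [179.94   0.21  -5.88]
slide [0.0006, 0.0012, 0.2044] dr [0.0007, 0.0023, 0.0003]
```

View pics/w6.png

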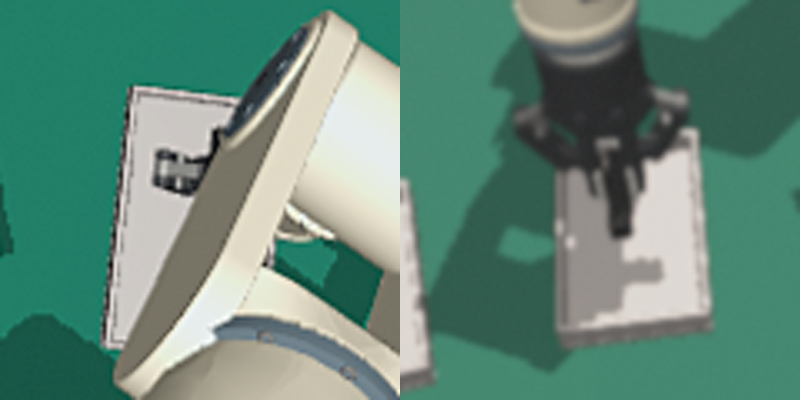

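The probe is held over the middle of the correct tray, so I'll lower it and release with a partial opening.

```bash
python3 -m crank '[{"slide":[0,0.001,0.05],"dr":[0,0.002,0]},{"slide":[0,0.001,0.1],"dr":[0,0.002,0]},{"slide":[0,0.001,0.15],"dr":[0,0.002,0]},{"slide":[0,0.001,0.18],"dr":[0,0.002,0]},{"slide":[0,0.001,0.2],"dr":[0,0.002,0]},{"slide":[0,0.001,0.202],"dr":[0,0.002,0]},{"slide":[0,0.001,0.202],"dr":[0,0.002,0]}]'
python3 -m crank '[{"slide":[0,0,0],"dr":[0,0,0]},{"slide":[0,0,0],"dr":[0,0,0]},{"slide":[0,0,0],"dr":[0,0,0]},{"slide":[0,0,0],"dr":[0,0,0]}]' 0.6 20
python3 -m crank '[{"slide":[0,0,-0.03],"dr":[0,0,0]},{"slide":[0,0,-0.1],"dr":[0,0,0]},{"slide":[0,0,-0.2],"dr":[0,0,0]},{"slide":[0,0,-0.35],"dr":[0,0,0]},{"slide":[-0.25,0,-0.5],"dr":[0,0,0]},{"slide":[-0.25,0,-0.5],"dr":[0,0,0]},{"slide":[-0.25,0,-0.5],"dr":[0,0,0]},{"slide":[-0.25,0,-0.5],"dr":[0,0,0]}]'
python3 - <<'E'
from h import *
c,im,D=snap('wrist')
cv2.imwrite('pics/w7.png',im[:,:,::-1])
T=np.array([.4493,-.3228,0]);r=R.from_euler('z',-5.9,degrees=True)
snap('top');t=cv2.imread('pics/top.png')[150:330,110:460]
cv2.imwrite('pics/w7.png',np.hstack([cv2.resize(im[:,:,::-1],(360,270)),cv2.resize(t,(440,226)).copy() if 0 else cv2.copyMakeBorder(cv2.resize(t,(440,226)),0,44,0,0,cv2.BORDER_CONSTANT)]))
E
```

```text
time: 19.42
tool_pos: [0.4757, -0.326, 0.0266]
orientation: [179.9, 0.0, -5.9]
ft_force: [-0.5, 0.9, -0.7]
width: 0.0169
grip_force: 39.3
time: 19.92
tool_pos: [0.4753, -0.3258, 0.0262]
orientation: [180.0, 0.1, -5.9]
ft_force: [0.2, 0.6, -0.5]
width: 0.0341
grip_force: 0.0
time: 20.92
tool_pos: [0.3766, -0.3156, 0.2269]
orientation: [179.9, -0.0, -6.0]
ft_force: [0.5, -0.3, -0.5]
width: 0.0338
grip_force: 0.0
```

View pics/w7.png

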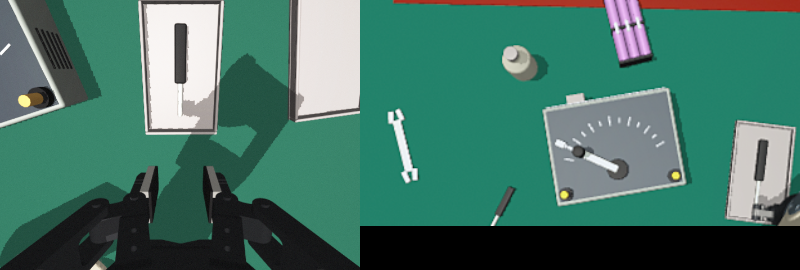

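The probe lies flat and centred in the tray. The lever is still on the index, the bystanders haven't moved, and the gripper is clear. I'll hand it in.

```bash
python3 -c "
from bench import manip
print(manip.job_done())"
```

```text
the job is handed in; nothing more can be done
None
```

I handed the job in at about 21 s, but it returned no verdict: the lever is lined up with the index, the probe pressed the button to its stop (force rose to 11 N), and the probe lies flat in the left tray, with nothing else visibly moved.

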